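Turn the tool carousel and hang up the claw hammer

TASK

The claw hammer has been dropped into the terracotta pot. Turn the pegboard carousel so that its one empty double-prong hook faces the front of the console, where the robot stands, then take the hammer out of the pot and hang it on that hook, lowering its head onto both prongs rather than dropping it, with the handle down between them. Leave the carousel facing that way with its other tools still on their hooks, the pot standing, and the other things on the console where they are.

Things in the scene. Friction and masses are not known exactly. Their poses are not given: they have to be found in the camera images.
- carousel: Fixed round black foot of the tool carousel, 210 mm across, 20 mm high. Origin on the turning axis at table height; its axes are the world's, x from the robot's side to the far side of the console: 'front' is its -x direction. The carousel with its tools fills a circle of 145 mm radius round this axis, up to 333 mm high.
- rotor: Turning part: square black pegboard column 60 x 60 mm, top 294 mm above the table, a double-prong hook on each face. Origin on the axis, 22 mm above the table, z up. Turns freely any amount either way about the vertical (friction 0.12 N m), stays where left. The empty hook points along its -x, the mallet's along -y, the squeegee's +x, the pin hammer's +y.
- turning_bar (a point): Centre of the orange turning bar on top of the column, on the axis, 319 mm above the table. Bar 60 mm long (rotor's y), 14 mm thick (rotor's x), 28 mm high (305 to 333 mm above the table), on a 20 mm steel stem. Grip it across its thickness from above and turn. Axes as the rotor's. The tallest tool head on the carousel (mallet) reaches 277 mm.
- empty_hook (a point): Seat of the empty hook: midway between its prongs, level with their upper side (235 mm above the table), 100 mm from the axis. Axes as the rotor's: prongs stick out along -x, +x leads to the column, its face 70 mm away. Prongs: level steel rods 8 mm thick, 40 mm clear gap; 28 mm out from this point they bend up to tips 18 mm above their upper side, which end 42 mm out.
- mallet_hook (a point): Same point of the hook that carries the mallet.
- squeegee_hook (a point): Same point of the hook that carries the squeegee.
- pin_hammer_hook (a point): Same point of the hook that carries the pin hammer.
- hammer: Stubby claw hammer, blue grip, about 0.4 kg, in the pot with its head across the rim. Origin on the handle's axis at the head's flat underside; z up, x to the claw. Head: x -54 (face) to +68 mm (claw), z 0 to 28; grip its middle block, 30 (x) by 24 mm wide (y). Handle down to z -130: neck 24 x 18 mm, from z -46 grip 30 x 25 mm. Hung: head across both prongs, claw to either side.
- pot: Loose tall terracotta pot, 0.75 kg, 150 mm high, 107 mm across outside at the rim, mouth 84 mm inside. Origin under its centre, z up.
- mallet: Beech mallet hanging on the carousel, head 100 x 44 x 42 mm, handle 135 mm down. Origin on the handle's axis at the head's underside.
- squeegee: Window squeegee hanging on the carousel, head bar 124 mm long, green handle 132 mm down. Origin on the handle's axis at the underside of the bar.
- pin_hammer: Small pin hammer hanging on the carousel, head 87 mm long, wooden handle 150 mm down. Origin on the handle's axis at the head's underside.
- tape_measure: Bystander: yellow tape measure 70 x 36 x 62 mm, loose. Origin under its centre.
- level: Bystander: aluminium spirit level 200 mm long (x) x 22 x 44 mm, loose. Origin under its centre.
- glue: Bystander: white glue bottle, 60 mm across, 165 mm high, loose. Origin under its centre.
- saucers: Bystander: two stacked terracotta saucers, 124 mm across, 34 mm high, one loose piece. Origin under its centre.

How it is judged:
By the outcome, as a careful person would: the job done as asked, in the order asked, and still so for the second after the job is handed in, with the robot touching nothing.
It also fails if it takes over 64 s, if anything falls off the work surface, if the arm or the gripper's body presses on something with over 40 N, if the wrist force passes 120 N, or if a joint passes its speed limit or range.

ROBOT

A 6-joint arm with a two-finger parallel gripper is mounted at the origin on the work surface. World frame = base frame: x ahead of the robot, y to its left, z up, the work surface at z = 0. Lengths are in m, angles in rad, forces in N, time in s.
With the tool pointing down it reaches from about 0.275 to 0.85 m from the base axis. Payload 5.2 kg.
Tool frame: the origin (TCP) lies midway between the tips of the shut fingers; the grasp point (between the pads) lies 19 mm behind it (robot.grasp_offset is the distance from the TCP to the grasp point, in m); z points along the fingers, y is the line along which they close (so a half turn about z gives the same grasp; the last joint's range is limited). The gripper opens to 85 mm and grips with 20 to 120 N. Pads are 22 mm wide; open, the fingers measure 114 mm over their backs; the gripper's body (76 mm by 85 mm) begins 54 mm behind the grasp point. The pads swing forward as they close: fully open they stand 13 mm farther back than shut.
Start: joints at [-1.314, 0.259, 1.535, -0, 1.348, -0.203], TCP at [0.244, -0.493, 0.231] pointing down, gripper open.
Joint ranges: [-3.14, 3.14], [-0.91, 2.08], [0.19, 2.58], [-1.22, 4.36], [0.22, 2.71], [-3.12, 3.12]. Speed limits (rad/s): [2.57, 2.57, 3.14, 3.14, 3.14, 3.14].

INTERFACE

Orientations are given as [roll, pitch, yaw] about the fixed x, y, z axes, in that order (R = Rz(yaw) Ry(pitch) Rx(roll)).
In Python, from rig import robot, grab_frame, camera_params, look_for gives the robot as it stands. The module is installed in compiled form; this text tells all that it offers.
- The arm moves only by the tool send_rows, never from a script. Its arguments are lists of equal length, an entry for each row: "fingers": the gripper command: -1 is fully open, 1 is shut, values between are in proportion; "translation": the shift along the tool's x, y, z in m, a list of three; "turn": the turn, a rotation vector about the tool's x, y, z in rad, a list of three. A call has 1 to 5 rows; each row is the pose to reach, as a shift and turn from the pose commanded when the call began, along the tool's axes at that moment; what a row does not reach only later rows make up. A row lasts 1/8 s, in which the tool goes at most 62.5 mm and 10.7 degrees, less where a joint would pass 70% of its speed; a pose out of reach is approached as far as the arm can. A call with a gripper value outside its range is refused whole. The fingers move at their own pace and stop on an object; "grip_force" is the grip in N (left out, the last holds). Time passes only in rows, so rows that repeat a pose let the fingers close. It gives the time, the measured TCP pose, the force, the opening and the grip force at its end, in the units of the state.
- robot.sense(): the state, without advancing time (a new reading comes with each control period).
- grab_frame(name): name is "scene" or "top" or "wrist"; returns (picture, depth): 420x560x3 uint8, red, green, blue; 420x560 float32, m along the optical axis (not along the pixel's ray), 0 where there is no reading.
- camera_params(name): a dict with "mtx" (3x3 intrinsics, pixels), "R" (3x3) and "t" (3): a world point X has camera coordinates R X + t. Camera axes: x right, y down, z forward; pixel columns grow to the right and rows downward; lengths in m; the calibration is good to about 2 mm. A picture is of the moment at which its call begins: read the wrist's pose just before it. camera_params takes no time and is no camera call; for the wrist camera it gives the pose at the moment of the call.
- robot.finish_job(): hands the job in; it is judged then, once.
Trained networks look in the newest picture that a camera, given by its name, has taken for a name from the list of things; names that differ only in an ending like _2 or _b are one class to them, and where a whole thing is asked for, a point or a joint stands for the part that bears it (a point fixed in the world has none). Each returns a list of dicts, best first, with "conf" (0 to 1); they miss things now and then, are a little off and sometimes report something else, mostly with a low value. They report only what shows in the picture. A call takes as long as a camera call.
- look_for(camera, name): "at" ([column, row] as shares, 0 to 1, of the picture: columns of its width, rows of its height, amid what is visible of it).
The state is a dict: "time": time; "joints": joint angles; "qvel": joint speeds; "tau": joint torques, N m; "tcp_pos": TCP position; "ee_rot": TCP orientation; "force": force on the tool from outside, world axes, zero at the start; "ft_torque": the same for the moment, N m; "width": finger opening in m; "grasp_force": force on a finger pad.
Only numpy, scipy, OpenCV 4.12 (cv2) and the standard library are available. Lean on these libraries where they do the work, as an engineer would, in place of code of your own. Each camera call takes 0.05 s, during which the arm holds its last target. There are 200 camera calls.

## Working session

There is one attempt and no reset: what is moved stays moved. The work goes in short steps, Python scripts to look and compute and a tool call to move; the robot and the scene stay as the last step left them, time stands still between calls to the robot, and variables do not carry over. Pictures are saved under pics/ and viewed, at most 10 in all, crops included, and the job is handed in when it is done.

Besides the shell and the picture viewer there is one more tool, called after "Call:" by a JSON object that holds its "op" and its "data", one argument or row to a line. send_rows: Moves the arm, as the interface text tells. Its arguments: {"type":"object","properties":{"fingers":{"type":"array"},"translation":{"type":"array"},"turn":{"type":"array"},"grip_force":{"type":"number"}},"required":["fingers","translation","turn"]}

```bash
mkdir -p pics; cat > h.py <<'E'
import numpy as np, cv2
from scipy.spatial.transform import Rotation as Ro
from rig import robot, grab_frame, camera_params, look_for
def cloud(cam):
    im,d=grab_frame(cam); P=camera_params(cam); K=P['mtx']
    v,u=np.mgrid[:420,:560]
    c=np.stack([(u-K[0,2])/K[0,0]*d,(v-K[1,2])/K[1,1]*d,d],-1)
    X=(c-np.array(P['t']))@np.array(P['R'])
    X[d<=0]=np.nan
    return im,X
def save(n,im): cv2.imwrite('pics/'+n,im[:,:,::-1])
def st():
    s=robot.sense(); print('t',s['time'],'tcp',np.round(s['tcp_pos'],4),'rpy',np.round(s['ee_rot'],3),'q',np.round(s['joints'],2),'F',np.round(s['force'],1),'w',s['width']); return s
E
python3 - <<'E'
from h import *
s=st()
o=[]
for c in ['scene','top']:
    im,X=cloud(c); o.append(im); np.save(c+'.npy',X)
    for n in ['carousel','turning_bar','empty_hook','hammer','pot','mallet','squeegee','pin_hammer','tape_measure','level','glue','saucers','mallet_hook']:
        for r in look_for(c,n)[:2]:
            u,v=int(r['at'][0]*560),int(r['at'][1]*420)
            print(c,n,round(r['conf'],2),u,v,np.round(X[v,u],3))
save('a.png',cv2.resize(o[0],(800,600)));save('b.png',cv2.resize(o[1],(800,600)))
E
```

```text
t 0.0 tcp [ 0.244  -0.4923  0.2305] rpy [-3.14 -0.    0.46] q [-1.31  0.26  1.54  0.    1.35 -0.2 ] F [ 1.  -0.6  0.3] w 0.08556073251015751
scene turning_bar 0.58 317 208 [0.576 0.126 0.161]
scene empty_hook 0.8 315 212 [0.571 0.125 0.146]
scene hammer 0.58 272 266 [ 0.589 -0.16   0.168]
scene hammer 0.58 269 286 [ 0.601 -0.195  0.135]
scene pot 0.61 172 302 [ 0.356 -0.28   0.027]
scene pot 0.6 270 287 [ 0.601 -0.19   0.128]
scene mallet 0.78 350 175 [0.649 0.165 0.275]
scene pin_hammer 0.62 282 191 [0.493 0.061 0.229]
scene pin_hammer 0.19 311 259 [0.596 0.063 0.021]
scene tape_measure 0.73 315 209 [0.571 0.122 0.158]
scene level 0.83 163 370 [ 0.481 -0.46   0.042]
scene glue 0.78 293 193 [0.423 0.274 0.076]
scene saucers 0.56 171 300 [ 0.348 -0.275  0.025]
scene mallet_hook 0.55 315 209 [0.571 0.122 0.158]
top carousel 0.87 250 229 [0.488 0.11  0.034]
top carousel 0.42 335 202 [ 0.572 -0.134  0.18 ]
top turning_bar 0.57 237 200 [0.533 0.136 0.241]
top empty_hook 0.65 235 200 [0.53  0.139 0.253]
top hammer 0.54 335 200 [ 0.578 -0.134  0.18 ]
top pot 0.68 340 203 [ 0.571 -0.149  0.179]
top mallet 0.59 215 161 [0.624 0.203 0.278]
top squeegee 0.79 203 213 [0.484 0.217 0.262]
top pin_hammer 0.82 254 224 [0.477 0.084 0.214]
top tape_measure 0.75 153 220 [0.478 0.409 0.067]
top level 0.73 422 256 [ 0.465 -0.438  0.03 ]
top level 0.31 253 222 [0.476 0.084 0.256]
top glue 0.71 183 250 [0.392 0.288 0.122]
top saucers 0.58 371 284 [ 0.361 -0.286  0.022]
top saucers 0.38 232 199 [0.526 0.144 0.279]
top mallet_hook 0.68 185 245 [0.407 0.284 0.125]
top mallet_hook 0.56 234 198 [0.53  0.14  0.273]
```

View pics/a.png

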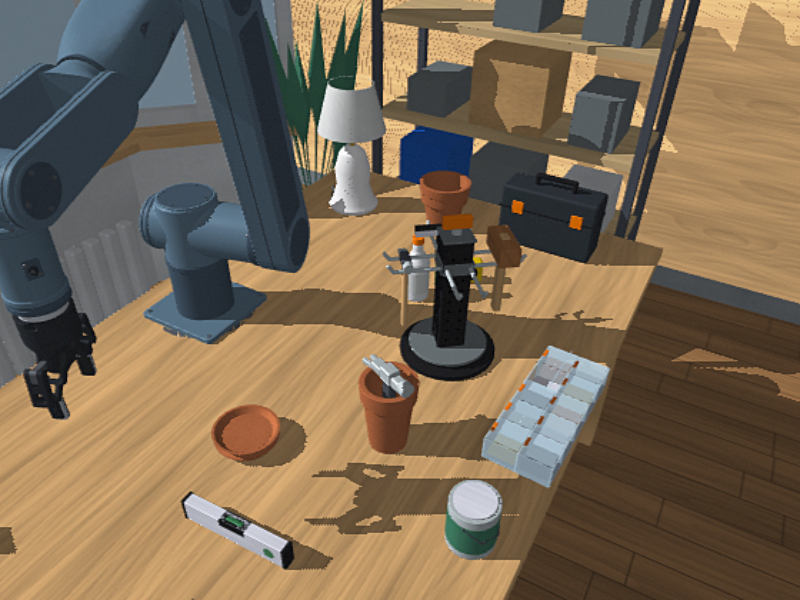

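View pics/b.png

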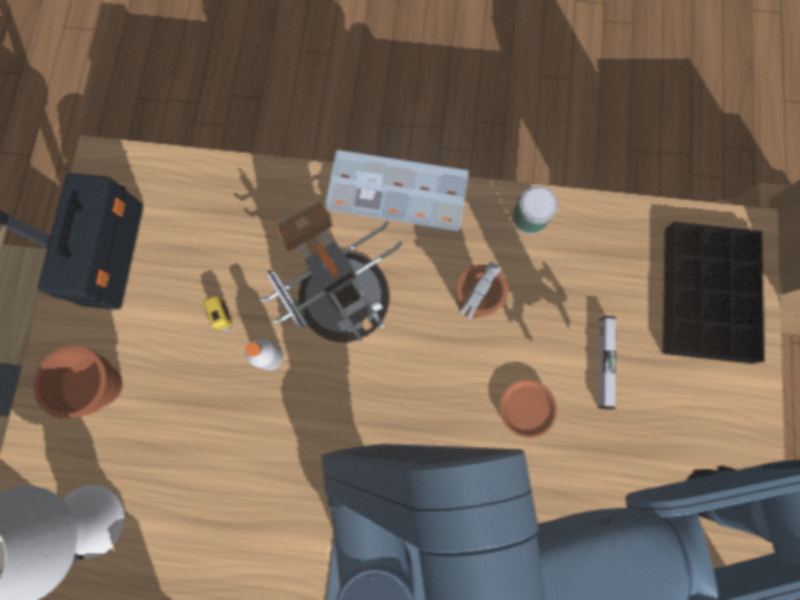

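```bash
python3 - <<'E'
from h import *
for c in ['scene','top']:
    X=np.load(c+'.npy').reshape(-1,3)
    b=X[(X[:,2]>.327)&(X[:,2]<.345)&(np.hypot(X[:,0]-.53,X[:,1]-.14)<.1)]
    print(c,'bar',len(b),b.mean(0) if len(b) else '')
    if len(b)>5: print(cv2.minAreaRect(b[:,:2].astype(np.float32)))
    hm=X[(X[:,2]>.158)&(X[:,2]<.2)&(np.hypot(X[:,0]-.575,X[:,1]+.14)<.1)]
    print('ham',len(hm),hm.mean(0),hm[:,2].max(),cv2.minAreaRect(hm[:,:2].astype(np.float32)))
    ba=X[(X[:,2]>.01)&(X[:,2]<.03)&(np.hypot(X[:,0]-.53,X[:,1]-.14)<.13)]
    print('foot',len(ba),cv2.minEnclosingCircle(ba[:,:2].astype(np.float32)))
    ba=X[(X[:,2]>.285)&(X[:,2]<.300)&(np.hypot(X[:,0]-.53,X[:,1]-.14)<.1)]
    print('coltop',len(ba),cv2.minAreaRect(ba[:,:2].astype(np.float32)))
E
```

```text
scene bar 83 [0.5613156  0.14679118 0.33139834]
((0.5603920817375183, 0.14859223365783691), (0.05808665603399277, 0.019018104299902916), 35.27562713623047)
ham 388 [ 0.58507722 -0.14970729  0.17079277] 0.18194306347479294 ((0.5745508670806885, -0.14175641536712646), (0.027372224256396294, 0.12354441732168198), 64.99005889892578)
foot 1108 ((0.5614964962005615, 0.14802831411361694), 0.10730550438165665)
coltop 259 ((0.5599622130393982, 0.14952561259269714), (0.0657498836517334, 0.07245122641324997), 39.90212631225586)
top bar 130 [0.55884389 0.15054262 0.33289689]
((0.559161365032196, 0.15056966245174408), (0.05930091068148613, 0.013815813697874546), 39.875240325927734)
ham 325 [ 0.57553557 -0.14025374  0.17207554] 0.18295818041189346 ((0.5730209350585938, -0.1394909918308258), (0.026148444041609764, 0.12231165915727615), 65.45122528076172)
foot 1030 ((0.5590970516204834, 0.1511031836271286), 0.10507183521986008)
coltop 497 ((0.5597044825553894, 0.15124136209487915), (0.06720910221338272, 0.0657462626695633), 39.734214782714844)
```

Scene: the hammer lies in the pot at about (390,375). In the top view the empty hook points up and to the right at (390,237). The bar is at (0.559, 0.150) and the rotor yaw is about 130°, so it needs a turn of -130°. I'll approach the bar with yaw 220° so the last joint has room to turn.

Call:
{"op": "send_rows", "data": {
  "fingers": [-1,-1,-1,-1,-1],
  "translation": [
    [0.568,-0.436,-0.2],
    [0.568,-0.436,-0.2],
    [0.568,-0.436,-0.2],
    [0.568,-0.436,-0.2],
    [0.568,-0.436,-0.2]
  ],
  "turn": [
    [0,0,-2.9],
    [0,0,-2.9],
    [0,0,-2.9],
    [0,0,-2.9],
    [0,0,-2.9]
  ]
}}

```text
time: 2.02
tcp_pos: [0.3772, -0.2209, 0.3161]
ee_rot: [3.141, 0.0, 1.403]
force: [0.5, -0.5, -0.0]
width: 0.0853
grasp_force: 0.0
```

```bash
cat > p.py <<'E'
import sys
from h import *
# p.py x y z yawdeg : tool-frame shift and turn to target (tool down)
a=list(map(float,sys.argv[1:5])); s=st()
R=Ro.from_euler('xyz',s['ee_rot']); T=Ro.from_euler('xyz',[np.pi,0,np.radians(a[3])])
print('translation',np.round(R.inv().apply(np.array(a[:3])-s['tcp_pos']),4),'turn',np.round((R.inv()*T).as_rotvec(),4))
E
python3 p.py .559 .150 .42 220
```

```text
t 2.025 tcp [ 0.3772 -0.2209  0.3161] rpy [3.141 0.    1.403] q [-0.79  0.    1.63  0.    1.51 -0.62] F [ 0.5 -0.5 -0. ] w 0.08525066653833364
translation [ 0.3961  0.1173 -0.1039] turn [-1.0000e-04  1.1000e-03 -2.4368e+00]
```

Call:
{"op": "send_rows", "data": {
  "fingers": [-1,-1,-1,-1,-1],
  "translation": [
    [0.396,0.117,-0.104],
    [0.396,0.117,-0.104],
    [0.396,0.117,-0.104],
    [0.396,0.117,-0.104],
    [0.396,0.117,-0.104]
  ],
  "turn": [
    [0,0,-2.437],
    [0,0,-2.437],
    [0,0,-2.437],
    [0,0,-2.437],
    [0,0,-2.437]
  ]
}}

```text
time: 2.65
tcp_pos: [0.512, 0.0507, 0.3925]
ee_rot: [3.141, 0.001, 2.341]
force: [1.2, -0.0, -0.3]
width: 0.0851
grasp_force: 0.0
```

```bash
python3 p.py .559 .150 .42 220
```

```text
t 2.65 tcp [0.512  0.0507 0.3925] rpy [3.141e+00 1.000e-03 2.341e+00] q [-0.12  0.14  1.31 -0.    1.7  -0.89] F [ 1.2 -0.  -0.3] w 0.08506610253816822
translation [ 0.0385  0.1029 -0.0275] turn [-3.0000e-04  1.0000e-03 -1.4987e+00]
```

Call:
{"op": "send_rows", "data": {
  "fingers": [-1,-1,-1,-1,-1],
  "translation": [
    [0.038,0.103,-0.028],
    [0.038,0.103,-0.028],
    [0.038,0.103,-0.028],
    [0.038,0.103,-0.028],
    [0.038,0.103,-0.028]
  ],
  "turn": [
    [0,0,-1.5],
    [0,0,-1.5],
    [0,0,-1.5],
    [0,0,-1.5],
    [0,0,-1.5]
  ]
}}

```text
time: 3.28
tcp_pos: [0.5596, 0.1478, 0.4195]
ee_rot: [3.142, -0.0, -3.004]
force: [-0.4, -0.3, 0.5]
width: 0.0852
grasp_force: 0.0
```

```bash
python3 p.py .559 .150 .42 220
```

```text
t 3.275 tcp [0.5596 0.1478 0.4195] rpy [ 3.142 -0.    -3.004] q [ 0.07  0.26  1.08 -0.    1.8  -1.64] F [-0.4 -0.3  0.5] w 0.08517462465545182
translation [ 0.0003  0.0023 -0.0005] turn [ 1.000e-04 -3.000e-04 -5.606e-01]
```

Call:
{"op": "send_rows", "data": {
  "fingers": [-1,-1,-1,-1,-1],
  "translation": [
    [0,0.002,0],
    [0,0.002,0],
    [0,0.002,0],
    [0,0.002,0.03],
    [0,0.002,0.065]
  ],
  "turn": [
    [0,0,-0.19],
    [0,0,-0.38],
    [0,0,-0.561],
    [0,0,-0.561],
    [0,0,-0.561]
  ]
}}

```text
time: 3.9
tcp_pos: [0.5597, 0.1495, 0.3546]
ee_rot: [-3.14, 0.002, -2.45]
force: [0.1, -0.5, -0.9]
width: 0.0858
grasp_force: 0.0
```

```bash
python3 p.py .559 .150 .304 220
python3 - <<'E'
from h import *
im,X=cloud('wrist');save('c.png',im)
X=X.reshape(-1,3)
b=X[(X[:,2]>.327)&(X[:,2]<.34)&(np.hypot(X[:,0]-.56,X[:,1]-.15)<.05)]
print(len(b))
if len(b)>5: print(cv2.minAreaRect(b[:,:2].astype(np.float32)))
E
```

```text
t 3.9 tcp [0.5597 0.1495 0.3546] rpy [-3.14e+00  2.00e-03 -2.45e+00] q [ 0.07  0.26  1.24  0.    1.64 -2.19] F [ 0.1 -0.5 -0.9] w 0.08579751734026002
translation [0.0002 0.0009 0.0506] turn [-0.0012  0.0017 -0.0064]
336
((0.5559386610984802, 0.15090200304985046), (0.0546620637178421, 0.010523144155740738), 39.97305679321289)
```

View pics/c.png

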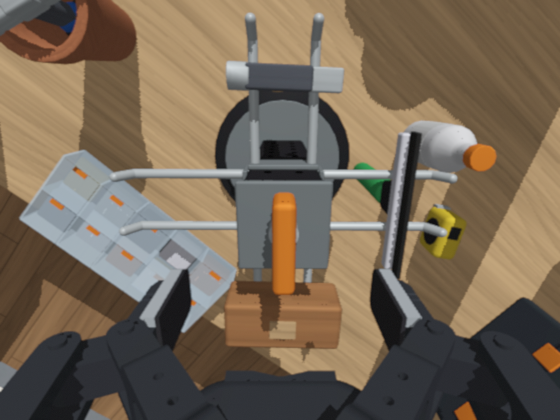

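The orange bar (284,245) is centred between the fingers, and the empty hook is at the left (120,200). I'll descend and grip.

Call:
{"op": "send_rows", "data": {
  "fingers": [-1,-1,0.6,1,1],
  "translation": [
    [0,0.001,0.025],
    [0,0.001,0.05],
    [0,0.001,0.05],
    [0,0.001,0.05],
    [0,0.001,0.05]
  ],
  "turn": [
    [0,0,0],
    [0,0,0],
    [0,0,0],
    [0,0,0],
    [0,0,0]
  ],
  "grip_force": 50
}}

```text
time: 4.58
tcp_pos: [0.5593, 0.1502, 0.3063]
ee_rot: [-3.14, 0.002, -2.45]
force: [-0.2, 0.4, 0.1]
width: 0.0321
grasp_force: 0.0
```

```bash
python3 p.py .559 .150 .304 220
```

```text
t 4.575 tcp [0.5593 0.1502 0.3063] rpy [-3.14e+00  2.00e-03 -2.45e+00] q [ 0.07  0.27  1.33 -0.    1.53 -2.19] F [-0.2  0.4  0.1] w 0.03207872740119889
translation [0.0004 0.     0.0023] turn [-0.0015  0.0021 -0.0064]
```

Call:
{"op": "send_rows", "data": {
  "fingers": [1,1,1,1,1],
  "translation": [
    [0,0,0.001],
    [0,0,0.001],
    [0,0,0.001],
    [0,0,0.001],
    [0,0,0.001]
  ],
  "turn": [
    [0,0,0],
    [0,0,0],
    [0,0,0],
    [0,0,0],
    [0,0,0.06]
  ]
}}

```text
time: 5.2
tcp_pos: [0.5586, 0.1511, 0.3059]
ee_rot: [-3.141, 0.003, -2.51]
force: [-3.1, 2.1, 7.0]
width: 0.013
grasp_force: 60.0
```

Call:
{"op": "send_rows", "data": {
  "fingers": [1,1,1,1,1],
  "translation": [
    [0,0,0],
    [0,0,0],
    [0,0,0],
    [0,0,0],
    [0,0,0]
  ],
  "turn": [
    [0,0,0.12],
    [0,0,0.26],
    [0,0,0.4],
    [0,0,0.54],
    [0,0,0.68]
  ]
}}

```text
time: 5.82
tcp_pos: [0.5585, 0.1516, 0.3059]
ee_rot: [3.139, 0.002, 3.09]
force: [-3.5, 4.2, 7.6]
width: 0.0133
grasp_force: 60.1
```

Call:
{"op": "send_rows", "data": {
  "fingers": [1,1,1,1,1],
  "translation": [
    [0,0,0],
    [0,0,0],
    [0,0,0],
    [0,0,0],
    [0,0,0]
  ],
  "turn": [
    [0,0,0.14],
    [0,0,0.28],
    [0,0,0.42],
    [0,0,0.56],
    [0,0,0.7]
  ]
}}

```text
time: 6.45
tcp_pos: [0.5587, 0.1521, 0.3059]
ee_rot: [3.137, 0.0, 2.39]
force: [-2.0, 7.9, 6.8]
width: 0.0132
grasp_force: 60.2
```

```bash
python3 p.py .559 .150 .306 90
```

```text
t 6.45 tcp [0.5587 0.1521 0.3059] rpy [3.137 0.    2.39 ] q [ 0.07  0.27  1.34  0.    1.53 -0.75] F [-2.   7.9  6.8] w 0.013152969299227884
translation [-0.0016 -0.0013 -0.0001] turn [ 0.0039 -0.0016  0.8196]
```

Call:
{"op": "send_rows", "data": {
  "fingers": [1,1,1,1,1],
  "translation": [
    [0,0,0],
    [0,0,0],
    [0,0,0],
    [0,0,0],
    [0,0,0]
  ],
  "turn": [
    [0,0,0.16],
    [0,0,0.32],
    [0,0,0.48],
    [0,0,0.64],
    [0,0,0.77]
  ]
}}

```text
time: 7.08
tcp_pos: [0.5592, 0.1523, 0.3059]
ee_rot: [3.137, -0.003, 1.621]
force: [0.4, 6.9, 6.2]
width: 0.0132
grasp_force: 60.1
```

```bash
python3 p.py .559 .150 .306 90
```

```text
t 7.075 tcp [0.5592 0.1523 0.3059] rpy [ 3.137e+00 -3.000e-03  1.621e+00] q [0.07 0.27 1.34 0.   1.53 0.02] F [0.4 6.9 6.2] w 0.013231244912033058
translation [-0.0023 -0.0003 -0.0001] turn [ 0.004  -0.0034  0.0497]
```

Call:
{"op": "send_rows", "data": {
  "fingers": [1,1,1,-1,-1],
  "translation": [
    [0,0,0],
    [0,0,0],
    [0,0,0],
    [0,0,0],
    [0,0,0]
  ],
  "turn": [
    [0,0,0.05],
    [0,0,0.05],
    [0,0,0.05],
    [0,0,0.05],
    [0,0,0.05]
  ]
}}

```text
time: 7.7
tcp_pos: [0.5586, 0.1501, 0.3039]
ee_rot: [3.141, 0.0, 1.573]
force: [0.7, 0.7, 0.1]
width: 0.0491
grasp_force: 0.0
```

Call:
{"op": "send_rows", "data": {
  "fingers": [-1,-1,-1,-1,-1],
  "translation": [
    [0,0,0],
    [0,0,0],
    [0,0,-0.03],
    [0,0,-0.08],
    [0,0,-0.12]
  ],
  "turn": [
    [0,0,0],
    [0,0,0],
    [0,0,0],
    [0,0,0],
    [0,0,0]
  ]
}}

```text
time: 8.32
tcp_pos: [0.5587, 0.1501, 0.4255]
ee_rot: [3.141, -0.0, 1.573]
force: [0.1, -0.5, 1.1]
width: 0.0855
grasp_force: 0.0
```

```bash
python3 - <<'E'
from h import *
st()
im,X=cloud('wrist');save('d.png',im)
X=X.reshape(-1,3)
for lo,hi in ((.327,.34),(.288,.3)):
    b=X[(X[:,2]>lo)&(X[:,2]<hi)&(np.hypot(X[:,0]-.56,X[:,1]-.15)<.05)]
    print(len(b),cv2.minAreaRect(b[:,:2].astype(np.float32)))
b=X[(X[:,2]>.222)&(X[:,2]<.262)&(X[:,0]<.52)&(X[:,0]>.40)&(abs(X[:,1]-.15)<.06)]
print(len(b))
for sg in (1,-1):
    q=b[(b[:,1]-.15)*sg>0]
    print(len(q), q.min(0),q.max(0),np.polyfit(q[:,0],q[:,1],1))
E
python3 p.py .573 -.140 .3 65
```

```text
t 8.325 tcp [0.5587 0.1501 0.4255] rpy [ 3.141 -0.     1.573] q [ 0.07  0.26  1.07 -0.    1.81  0.07] F [ 0.1 -0.5  1.1] w 0.08546530206014029
1224 ((0.5618413686752319, 0.15318186581134796), (0.0587291494011879, 0.013413085602223873), 89.74542999267578)
3226 ((0.5620054006576538, 0.15253978967666626), (0.06605806201696396, 0.06566315144300461), 0.04529811814427376)
1348
695 [0.42098348 0.17219607 0.23602181] [0.51973533 0.18025088 0.25442254] [0.00234792 0.17574482]
653 [0.42226453 0.12427628 0.23522397] [0.51954424 0.13248781 0.25414907] [-1.09348891e-04  1.29076446e-01]
t 8.375 tcp [0.5597 0.1501 0.4312] rpy [ 3.132e+00 -1.000e-03  1.573e+00] q [ 0.07  0.26  1.06 -0.    1.81  0.07] F [-1.7  0.5  4.4] w 0.0853024352593364
translation [-0.2902  0.0114  0.1312] turn [ 0.0093 -0.0027  0.4386]
```

View pics/d.png

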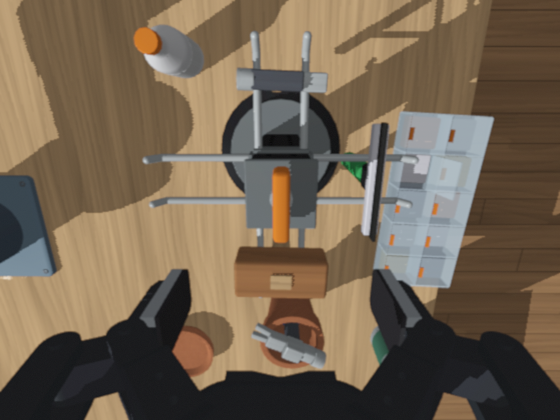

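The empty hook now faces the front (150,180). The rotor is within 0.3° and the prong mid-line is at y≈0.152. Next I'll move above the pot for a closer look.

Call:
{"op": "send_rows", "data": {
  "fingers": [-1,-1,-1,-1,-1],
  "translation": [
    [-0.29,0.014,0],
    [-0.29,0.014,0],
    [-0.29,0.014,0.03],
    [-0.29,0.014,0.11],
    [-0.29,0.014,0.15]
  ],
  "turn": [
    [0,0,-0.18],
    [0,0,-0.36],
    [0,0,-0.54],
    [0,0,-0.72],
    [0,0,-0.9]
  ]
}}

```text
time: 9.0
tcp_pos: [0.5722, -0.109, 0.3213]
ee_rot: [3.141, 0.003, 2.47]
force: [0.3, -0.6, -1.3]
width: 0.0854
grasp_force: 0.0
```

```bash
python3 p.py .573 -.140 .28 155
```

```text
t 9.0 tcp [ 0.5722 -0.109   0.3213] rpy [3.141e+00 3.000e-03 2.470e+00] q [-0.38  0.27  1.3  -0.    1.57 -1.28] F [ 0.3 -0.6 -1.3] w 0.08537453906291902
translation [-0.0198 -0.0238  0.0414] turn [ 0.0003  0.0031 -0.2352]
```

Call:
{"op": "send_rows", "data": {
  "fingers": [-1,-1,-1,-1],
  "translation": [
    [-0.02,0.024,0.02],
    [-0.02,-0.024,0.041],
    [-0.02,-0.024,0.041],
    [-0.02,-0.024,0.041]
  ],
  "turn": [
    [0,0,-0.12],
    [0,0,-0.235],
    [0,0,-0.235],
    [0,0,-0.235]
  ]
}}

```text
time: 9.5
tcp_pos: [0.5726, -0.1378, 0.281]
ee_rot: [3.141, 0.001, 2.699]
force: [0.1, 0.8, 0.2]
width: 0.0856
grasp_force: 0.0
```

```bash
python3 - <<'E'
from h import *
s=st()
im,X=cloud('wrist');save('e.png',im); np.save('e.npy',X)
g=im.astype(int)
X=X.reshape(-1,3);C=g.reshape(-1,3)
grey=(C.max(1)-C.min(1)<35)
h=X[grey&(X[:,2]>.150)&(X[:,2]<.2)&(np.hypot(X[:,0]-.575,X[:,1]+.14)<.1)]
(c,wh,a)=cv2.minAreaRect(h[:,:2].astype(np.float32)); print(len(h),c,wh,a)
d=np.array([np.cos(np.radians(-25)),np.sin(np.radians(-25))]);n=np.array([-d[1],d[0]])
u=(h[:,:2]-c)@d; v=(h[:,:2]-c)@n
for k in np.arange(-.066,.066,.008):
    m=(u>=k)&(u<k+.008)
    if m.sum()>3: print(round(k+.004,3),m.sum(),'w',np.round([v[m].min(),v[m].max()],4),'z',np.round(np.percentile(h[m,2],[5,50,98]),4))
r=X[~grey&(abs(X[:,2]-.15)<.006)&(np.hypot(X[:,0]-.575,X[:,1]+.14)<.1)&(C[:,0]>C[:,2]+30)]
print('rim',len(r),cv2.minEnclosingCircle(r[:,:2].astype(np.float32)))
E
```

```text
t 9.5 tcp [ 0.5726 -0.1378  0.281 ] rpy [3.141e+00 1.000e-03 2.699e+00] q [-0.43  0.3   1.35  0.    1.48 -1.55] F [0.1 0.8 0.2] w 0.08563282995761097
3607 (0.5731756687164307, -0.13789162039756775) (0.02727290242910385, 0.12183090299367905) 64.4352035522461
-0.062 74 w [-0.013   0.0118] z [0.1569 0.1581 0.16  ]
-0.054 213 w [-0.0131  0.0118] z [0.1575 0.159  0.1606]
-0.046 219 w [-0.0123  0.0119] z [0.1581 0.1596 0.1616]
-0.038 279 w [-0.0122  0.0114] z [0.1567 0.1612 0.1692]
-0.03 256 w [-0.0122  0.0108] z [0.1672 0.1687 0.17  ]
-0.022 240 w [-0.011  0.01 ] z [0.1672 0.1686 0.17  ]
-0.014 239 w [-0.0111  0.0101] z [0.1672 0.1687 0.1701]
-0.006 352 w [-0.0119  0.0118] z [0.1673 0.177  0.1798]
0.002 264 w [-0.0119  0.0115] z [0.1765 0.1786 0.18  ]
0.01 257 w [-0.012   0.0115] z [0.1773 0.1786 0.1799]
0.018 197 w [-0.0114  0.0107] z [0.1773 0.1785 0.18  ]
0.026 151 w [-0.0091  0.0093] z [0.1709 0.1724 0.174 ]
0.034 180 w [-0.0093  0.0093] z [0.1704 0.1726 0.1738]
0.042 276 w [-0.0131  0.0131] z [0.1645 0.1727 0.1778]
0.05 233 w [-0.0133  0.0131] z [0.1683 0.1758 0.1783]
0.058 177 w [-0.0142  0.0122] z [0.1695 0.1759 0.1779]
rim 3456 ((0.5725679397583008, -0.13989967107772827), 0.06040988489985466)
```

View pics/e.png

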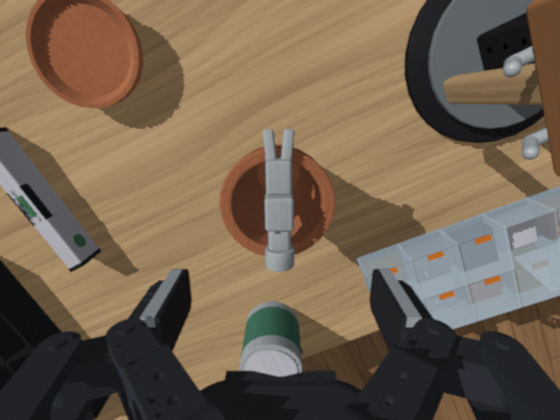

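The hammer sits upright and centred in the pot. Its block is at about (279,212) and level (top 0.1785), with the claw at the top of the picture. I'll narrow the fingers and descend.

Call:
{"op": "send_rows", "data": {
  "fingers": [0.06,0.06,0.06,0.06,0.06],
  "translation": [
    [-0.006,0,0.02],
    [-0.006,0,0.045],
    [-0.006,0,0.075],
    [-0.006,0,0.1],
    [-0.006,0,0.12]
  ],
  "turn": [
    [0,0,0],
    [0,0,0],
    [0,0,0],
    [0,0,0],
    [0,0,0]
  ]
}}

```text
time: 10.18
tcp_pos: [0.5787, -0.1395, 0.1607]
ee_rot: [3.141, 0.001, 2.701]
force: [-0.2, 0.0, 0.5]
width: 0.0402
grasp_force: 0.0
```

```bash
python3 p.py .578 -.1405 .149 154.5
```

```text
t 10.175 tcp [ 0.5787 -0.1395  0.1607] rpy [3.141e+00 1.000e-03 2.701e+00] q [-0.42  0.39  1.52  0.    1.22 -1.55] F [-0.2  0.   0.5] w 0.040228099000700304
translation [ 0.0002 -0.0012  0.0117] turn [0.0003 0.0014 0.0046]
```

Call:
{"op": "send_rows", "data": {
  "fingers": [0.06,0.06,0.35,0.5,1],
  "translation": [
    [0,-0.001,0.006],
    [0,-0.001,0.012],
    [0,-0.001,0.012],
    [0,-0.001,0.012],
    [0,-0.001,0.012]
  ],
  "turn": [
    [0,0,0],
    [0,0,0],
    [0,0,0],
    [0,0,0],
    [0,0,0]
  ],
  "grip_force": 70
}}

```text
time: 10.8
tcp_pos: [0.5778, -0.1413, 0.1496]
ee_rot: [3.141, 0.001, 2.7]
force: [-0.7, -0.3, 2.4]
width: 0.0225
grasp_force: 68.7
```

Call:
{"op": "send_rows", "data": {
  "fingers": [1,1,1],
  "translation": [
    [0,0,0],
    [0,0,0],
    [0,0,-0.01]
  ],
  "turn": [
    [0,0,0],
    [0,0,0],
    [0,0,0]
  ]
}}

```text
time: 11.18
tcp_pos: [0.5763, -0.1408, 0.1576]
ee_rot: [-3.141, -0.003, 2.701]
force: [-0.7, -0.4, -4.3]
width: 0.0231
grasp_force: 68.6
```

Call:
{"op": "send_rows", "data": {
  "fingers": [1,1,1,1,1],
  "translation": [
    [0,0,-0.025],
    [0,0,-0.055],
    [0,0,-0.085],
    [0,0,-0.115],
    [0,0,-0.145]
  ],
  "turn": [
    [0,0,0],
    [0,0,0],
    [0,0,0],
    [0,0,0],
    [0,0,0]
  ]
}}

```text
time: 11.8
tcp_pos: [0.5768, -0.141, 0.3041]
ee_rot: [-3.141, -0.002, 2.7]
force: [0.6, -1.5, -3.7]
width: 0.0229
grasp_force: 68.7
```

```bash
python3 p.py .37 0.03 .32 90; python3 - <<'E'
from h import *
im,X=cloud('scene');save('f.png',im)
E
```

```text
t 11.8 tcp [ 0.5768 -0.141   0.3041] rpy [-3.141e+00 -2.000e-03  2.700e+00] q [-0.43  0.3   1.3  -0.    1.54 -1.56] F [ 0.6 -1.5 -3.7] w 0.022919030202030122
translation [ 0.2601  0.0663 -0.0154] turn [-0.0012 -0.0016  1.1297]
```

View pics/f.png

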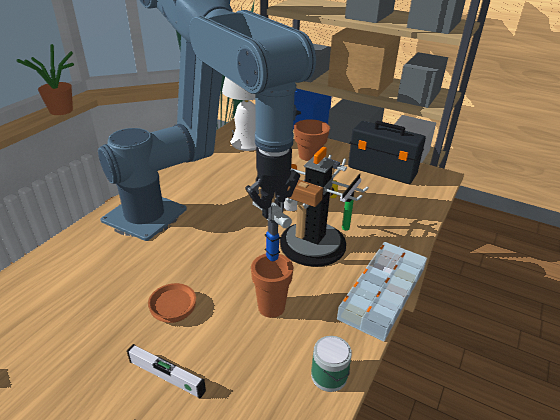

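The hammer is out and hanging straight, with its handle just above the pot rim, and the pot is standing. I'll carry it round to the front of the carousel.

Call:
{"op": "send_rows", "data": {
  "fingers": [1,1,1,1,1],
  "translation": [
    [0.02,-0.005,-0.02],
    [0.065,-0.015,-0.026],
    [0.115,-0.028,-0.026],
    [0.165,-0.04,-0.026],
    [0.205,-0.051,-0.026]
  ],
  "turn": [
    [0,0,0],
    [0,0,0.15],
    [0,0,0.3],
    [0,0,0.46],
    [0,0,0.62]
  ]
}}

```text
time: 12.48
tcp_pos: [0.3679, -0.0989, 0.3287]
ee_rot: [-3.141, -0.001, 2.075]
force: [-0.1, -0.7, -2.6]
width: 0.0233
grasp_force: 69.1
```

```bash
python3 p.py .365 0.152 .31 90
```

```text
t 12.475 tcp [ 0.3679 -0.0989  0.3287] rpy [-3.141e+00 -1.000e-03  2.075e+00] q [-0.56 -0.11  1.7  -0.    1.55 -1.06] F [-0.1 -0.7 -2.6] w 0.02329017077251444
translation [0.221  0.1188 0.0189] turn [-0.0013 -0.001   0.5046]
```

Call:
{"op": "send_rows", "data": {
  "fingers": [1,1,1,1,1],
  "translation": [
    [0.04,0.021,0],
    [0.09,0.048,0.005],
    [0.14,0.075,0.01],
    [0.185,0.1,0.015],
    [0.221,0.119,0.019]
  ],
  "turn": [
    [0,0,0.1],
    [0,0,0.21],
    [0,0,0.32],
    [0,0,0.42],
    [0,0,0.505]
  ]
}}

```text
time: 13.1
tcp_pos: [0.3653, 0.1531, 0.3098]
ee_rot: [-3.141, 0.0, 1.574]
force: [0.9, -0.8, -2.7]
width: 0.0227
grasp_force: 70.1
```

Call:
{"op": "send_rows", "data": {
  "fingers": [1,1],
  "translation": [
    [0,0,0],
    [0,0,0]
  ],
  "turn": [
    [0,0,0],
    [0,0,0]
  ]
}}

```text
time: 13.35
tcp_pos: [0.3659, 0.1509, 0.3101]
ee_rot: [-3.14, 0.001, 1.577]
force: [-0.3, -0.7, -4.0]
width: 0.0228
grasp_force: 69.9
```

```bash
python3 - <<'E'
from h import *
st()
im,X=cloud('wrist');save('g.png',im)
g=im.astype(int);X=X.reshape(-1,3)
for lo,hi in ((.327,.345),(.288,.303)):
    b=X[(X[:,2]>lo)&(X[:,2]<hi)&(np.hypot(X[:,0]-.56,X[:,1]-.15)<.06)]
    if len(b)>5: print(len(b),cv2.minAreaRect(b[:,:2].astype(np.float32)))
b=X[(X[:,2]>.222)&(X[:,2]<.262)&(X[:,0]<.525)&(X[:,0]>.41)&(abs(X[:,1]-.15)<.06)]
for sg in (1,-1):
    q=b[(b[:,1]-.15)*sg>0]
    if len(q)>5: print(len(q),np.percentile(q,[2,50,98],axis=0))
im,X=cloud('scene')
C=im.reshape(-1,3).astype(int);X=X.reshape(-1,3)
m=(np.hypot(X[:,0]-.365,X[:,1]-.152)<.1)&(X[:,2]>.1)&(X[:,2]<.27)&(C[:,2]>C[:,0]+60)
q=X[m];print('handle',len(q), q.min(0) if len(q) else '', q.max(0) if len(q) else '')
if len(q)>9:
    for a in (0,1): print(np.polyfit(q[:,2],q[:,a],1))
b=X[(X[:,2]>.222)&(X[:,2]<.262)&(X[:,0]<.525)&(X[:,0]>.41)&(abs(X[:,1]-.15)<.06)]
for sg in (1,-1):
    q=b[(b[:,1]-.15)*sg>0]
    if len(q)>5: print('scene prong',len(q),np.percentile(q,[2,50,98],axis=0))
E
```

```text
t 13.35 tcp [0.3659 0.1509 0.3101] rpy [-3.140e+00  1.000e-03  1.577e+00] q [ 0.11 -0.08  1.72 -0.    1.5   0.1 ] F [-0.3 -0.7 -4. ] w 0.02282015223300569
453 ((0.5271704196929932, 0.1351269632577896), (0.006138291209936142, 0.032719776034355164), 8.756762504577637)
1615 [[0.42033188 0.17228647 0.23105035]
 [0.47275518 0.17659956 0.23435238]
 [0.52335966 0.17956032 0.24806825]]
1479 [[0.42027657 0.12430819 0.22990024]
 [0.4717415  0.12930884 0.23423303]
 [0.52332807 0.13172654 0.2481022 ]]
handle 178 [0.35570877 0.13000745 0.18527402] [0.38144725 0.15587139 0.26577615]
[0.00399098 0.37094357]
[0.00788789 0.13659448]
scene prong 81 [[0.42402522 0.16590927 0.22987122]
 [0.46021355 0.17186799 0.23412784]
 [0.50561379 0.17714759 0.24826969]]
scene prong 59 [[0.42187908 0.12088453 0.22865981]
 [0.44647801 0.12388752 0.23464837]
 [0.47812039 0.12895069 0.24767352]]
```

View pics/g.png

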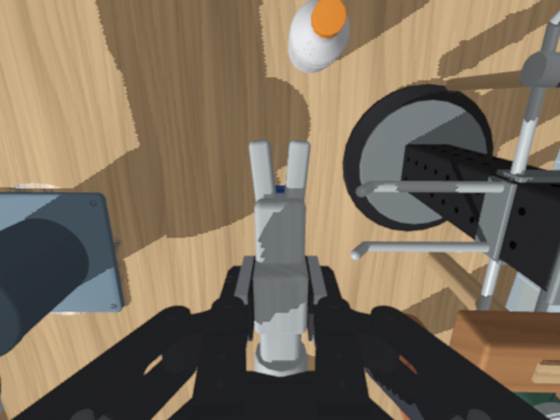

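The hammer is vertical and gripped at its block with the claw towards +y. The prong tips are at (360,190) and (355,252). I'll check the head's y against the prongs in the same camera.

```bash
python3 - <<'E'
from h import *
st()
im,X=cloud('wrist');X=X.reshape(-1,3)
h=X[(abs(X[:,0]-.366)<.02)&(X[:,2]>.29)&(X[:,2]<.36)&(abs(X[:,1]-.152)<.1)]
print(np.percentile(h[:,1],[.3,1,99,99.7]))
for k in np.arange(.12,.24,.005):
    m=(h[:,1]>=k)&(h[:,1]<k+.005)
    if m.sum()>3: print(round(k,3),m.sum(),np.round(np.percentile(h[m,2],[5,50,95]),4),np.round([h[m,0].min(),h[m,0].max()],4))
E
```

```text
t 13.45 tcp [0.3663 0.1503 0.3105] rpy [-3.141e+00  1.000e-03  1.575e+00] q [ 0.11 -0.08  1.72 -0.    1.5   0.1 ] F [-0.7 -0.3 -3.5] w 0.022595101662966997
[0.10865189 0.11127829 0.21631415 0.21731324]
0.12 351 [0.3304 0.333  0.334 ] [0.3571 0.377 ]
0.125 348 [0.3312 0.333  0.3339] [0.3572 0.377 ]
0.13 57 [0.3327 0.3335 0.3349] [0.3578 0.3747]
0.135 357 [0.3379 0.339  0.3401] [0.3535 0.3783]
0.14 687 [0.3383 0.3395 0.3559] [0.3534 0.3806]
0.145 746 [0.3383 0.3394 0.3554] [0.3535 0.3805]
0.15 737 [0.3382 0.3395 0.3541] [0.3536 0.3804]
0.155 956 [0.3272 0.3394 0.3511] [0.346 0.386]
0.16 3147 [0.3199 0.3383 0.358 ] [0.346 0.386]
0.165 484 [0.3279 0.3292 0.331 ] [0.3559 0.385 ]
0.17 517 [0.3278 0.3293 0.3303] [0.356  0.3779]
0.175 535 [0.3278 0.3292 0.3303] [0.3558 0.3777]
0.18 545 [0.3278 0.3292 0.3302] [0.3558 0.3775]
0.185 565 [0.3278 0.3293 0.3303] [0.356  0.3774]
0.19 871 [0.3197 0.3271 0.3299] [0.3556 0.3777]
0.195 471 [0.3191 0.3208 0.322 ] [0.3551 0.378 ]
0.2 492 [0.3188 0.3204 0.3214] [0.3545 0.3784]
0.205 505 [0.3178 0.3198 0.321 ] [0.354  0.3792]
0.21 520 [0.3177 0.3193 0.3205] [0.3537 0.3794]
0.215 279 [0.3167 0.3188 0.3202] [0.3534 0.3794]
```

Call:
{"op": "send_rows", "data": {
  "fingers": [1,1,1,1,1],
  "translation": [
    [0.003,0,0.015],
    [0.003,0,0.035],
    [0.003,0.015,0.035],
    [0.003,0.03,0.035],
    [0.003,0.03,0.035]
  ],
  "turn": [
    [0,0,0],
    [0,0,0],
    [0,0,0],
    [0,0,0],
    [0,0,0]
  ]
}}

```text
time: 14.12
tcp_pos: [0.3984, 0.1542, 0.2761]
ee_rot: [3.14, -0.0, 1.575]
force: [-0.7, -0.1, -2.8]
width: 0.0231
grasp_force: 70.1
```

```bash
python3 p.py .460 .153 .275 90;python3 - <<'E'
from h import *
im,X=cloud('wrist');X=X.reshape(-1,3)
h=X[(abs(X[:,0]-.396)<.02)&(X[:,2]>.26)&(X[:,2]<.32)&(abs(X[:,1]-.152)<.1)]
print('claw',np.percentile(h[:,1],[99,99.7]),'origin',np.percentile(h[:,1],99.7)-.068)
b=X[(X[:,2]>.225)&(X[:,2]<.240)&(X[:,0]<.525)&(X[:,0]>.44)&(abs(X[:,1]-.15)<.06)]
e=[]
for sg in (1,-1):
    q=b[(b[:,1]-.15)*sg>0]; e.append(np.percentile(q[:,1],[3,97])); print(len(q),e[-1])
print('mid',np.mean(e))
E
```

```text
t 14.125 tcp [0.3984 0.1542 0.2761] rpy [ 3.14  -0.     1.575] q [ 0.11  0.    1.73 -0.    1.41  0.1 ] F [-0.7 -0.1 -2.8] w 0.023127764738489775
translation [-0.0014  0.0616  0.0012] turn [ 0.0013 -0.0001  0.0039]
claw [0.22049087 0.22139894] origin 0.15339894485221253
2138 [0.15351195 0.18008863]
1858 [0.12602641 0.1467848 ]
mid 0.15160294952610961
```

Call:
{"op": "send_rows", "data": {
  "fingers": [1,1,1,1,1],
  "translation": [
    [-0.0015,0.01,0],
    [-0.0015,0.025,0],
    [-0.0015,0.045,0],
    [-0.0015,0.061,0],
    [-0.0015,0.061,0]
  ],
  "turn": [
    [0,0,0],
    [0,0,0],
    [0,0,0.004],
    [0,0,0.004],
    [0,0,0.004]
  ]
}}

```text
time: 14.8
tcp_pos: [0.4585, 0.153, 0.2754]
ee_rot: [-3.141, 0.0, 1.571]
force: [-0.7, 0.2, -4.2]
width: 0.023
grasp_force: 70.1
```

Call:
{"op": "send_rows", "data": {
  "fingers": [1,1,1,1,1],
  "translation": [
    [0,0,0.006],
    [0,0,0.012],
    [0,0,0.02],
    [0,0,0.028],
    [0,0,0.033]
  ],
  "turn": [
    [0,0,0],
    [0,0,0],
    [0,0,0],
    [0,0,0],
    [0,0,0]
  ]
}}

```text
time: 15.42
tcp_pos: [0.4569, 0.1531, 0.242]
ee_rot: [-3.141, 0.0, 1.572]
force: [0.2, -0.3, -4.1]
width: 0.0235
grasp_force: 70.2
```

```bash
python3 p.py .460 .152 .234 90; python3 - <<'E'
from h import *
im,X=cloud('scene');save('i.png',cv2.resize(im[100:310,200:480],(800,600)))
E
```

```text
t 15.425 tcp [0.4569 0.1531 0.242 ] rpy [-3.141  0.     1.572] q [0.09 0.13 1.67 0.   1.34 0.09] F [ 0.2 -0.3 -4.1] w 0.023496294740823674
translation [-0.0011  0.0031  0.008 ] turn [-0.0008  0.      0.0007]
```

View pics/i.png

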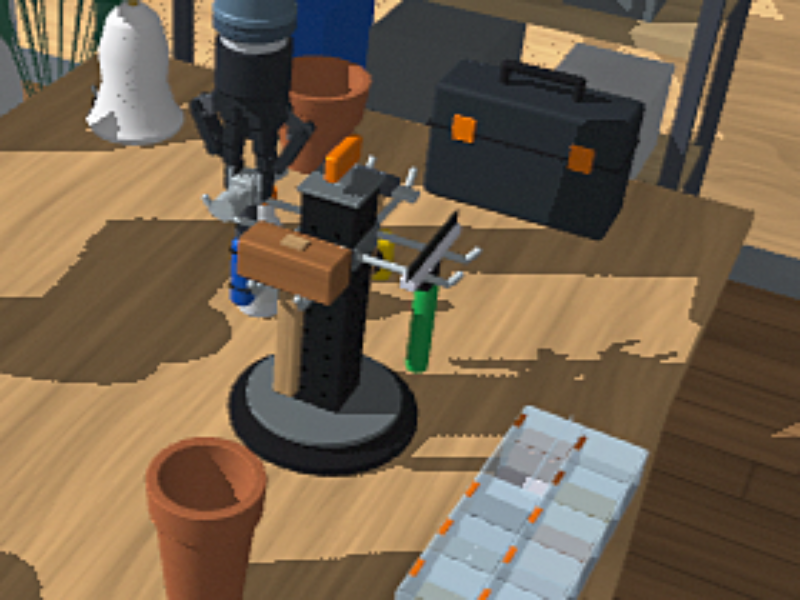

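The hammer is between the prongs (240,260), just above seating. I'll lower it slowly and watch the force.

Call:
{"op": "send_rows", "data": {
  "fingers": [1,1,1,1,1],
  "translation": [
    [-0.001,0.002,0.003],
    [-0.001,0.002,0.005],
    [-0.001,0.002,0.007],
    [-0.001,0.002,0.008],
    [-0.001,0.002,0.008]
  ],
  "turn": [
    [0,0,0],
    [0,0,0],
    [0,0,0],
    [0,0,0],
    [0,0,0]
  ]
}}

```text
time: 16.1
tcp_pos: [0.4593, 0.1521, 0.2347]
ee_rot: [-3.141, -0.0, 1.571]
force: [1.2, 0.6, -3.8]
width: 0.0228
grasp_force: 70.1
```

Call:
{"op": "send_rows", "data": {
  "fingers": [1,1,1],
  "translation": [
    [0,0,0.001],
    [0,0,0.0015],
    [0,0,0.0015]
  ],
  "turn": [
    [0,0,0],
    [0,0,0],
    [0,0,0]
  ]
}}

```text
time: 16.48
tcp_pos: [0.4594, 0.1522, 0.2339]
ee_rot: [3.141, -0.0, 1.572]
force: [-1.1, 0.0, 3.5]
width: 0.0231
grasp_force: 71.0
```

It has touched down: the force went from -4 to +3.5 N. I'll release.

Call:
{"op": "send_rows", "data": {
  "fingers": [0.4,0.3,0.1,0,0],
  "translation": [
    [0,0,0],
    [0,0,0],
    [0,0,0],
    [0,0,0],
    [0,0,0]
  ],
  "turn": [
    [0,0,0],
    [0,0,0],
    [0,0,0],
    [0,0,0],
    [0,0,0]
  ],
  "grip_force": 20
}}

```text
time: 17.1
tcp_pos: [0.4593, 0.1521, 0.2332]
ee_rot: [-3.142, -0.0, 1.571]
force: [0.4, 0.4, -0.2]
width: 0.0426
grasp_force: 0.0
```

Call:
{"op": "send_rows", "data": {
  "fingers": [0,0,0,0,0],
  "translation": [
    [0,0,-0.01],
    [0,0,-0.03],
    [0,0,-0.06],
    [0,0,-0.1],
    [0,0,-0.15]
  ],
  "turn": [
    [0,0,0],
    [0,0,0],
    [0,0,0],
    [0,0,0],
    [0,0,0]
  ]
}}

```text
time: 17.73
tcp_pos: [0.4588, 0.1521, 0.3846]
ee_rot: [-3.141, 0.0, 1.571]
force: [0.8, 0.4, 0.3]
width: 0.0426
grasp_force: 0.0
```

```bash
python3 - <<'E'
from h import *
st()
im,X=cloud('wrist');im2,X2=cloud('scene')
save('j.png',np.hstack([cv2.resize(im,(400,300)),cv2.resize(im2[100:310,200:480],(400,300))]))
X=X.reshape(-1,3)
h=X[(abs(X[:,0]-.46)<.03)&(X[:,2]>.245)&(X[:,2]<.29)&(abs(X[:,1]-.152)<.1)]
print(len(h),cv2.minAreaRect(h[:,:2].astype(np.float32)),np.percentile(h[:,2],99))
b=X[(X[:,2]>.327)&(X[:,2]<.34)&(np.hypot(X[:,0]-.56,X[:,1]-.15)<.05)]
print(len(b), cv2.minAreaRect(b[:,:2].astype(np.float32)) if len(b)>5 else '')
E
```

```text
t 17.725 tcp [0.4588 0.1521 0.3846] rpy [-3.141  0.     1.571] q [0.09 0.08 1.39 0.   1.68 0.09] F [0.8 0.4 0.3] w 0.04260417936353421
3360 ((0.45344865322113037, 0.15901246666908264), (0.04709111154079437, 0.12173706293106079), 0.1902841031551361) 0.27119482004810896
963 ((0.5618972778320312, 0.15295952558517456), (0.014310969971120358, 0.0596318319439888), 0.7626894116401672)
```

View pics/j.png

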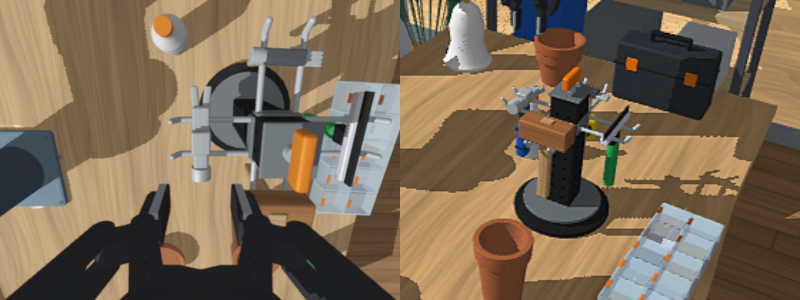

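The hammer's head lies across both prongs (left view 202,135), with the handle down between them. The other tools are still on their hooks and the pot is standing. I'll settle and hand in.

Call:
{"op": "send_rows", "data": {
  "fingers": [0,0,0,0,0],
  "translation": [
    [0,0,-0.03],
    [0,0,-0.05],
    [0,0,-0.05],
    [0,0,-0.05],
    [0,0,-0.05]
  ],
  "turn": [
    [0,0,0],
    [0,0,0],
    [0,0,0],
    [0,0,0],
    [0,0,0]
  ]
}}

```text
time: 18.45
tcp_pos: [0.4589, 0.1521, 0.4321]
ee_rot: [-3.14, 0.0, 1.572]
force: [0.5, -0.1, -0.6]
width: 0.0427
grasp_force: 0.0
```

```bash
python3 -c "
from rig import robot
print(robot.finish_job())"
```

```text
the job is handed in; nothing more can be done
None
```

The job is handed in after about 18 s of robot time: the carousel's formerly empty hook faces the front to within 1°, the hammer was lowered onto both prongs with its handle between them, and the last pictures show the other tools on their hooks and the pot standing.

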